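# Click the stop of a sausage link gauge into its notch and hold it

### The arm

A 6-joint arm with a two-finger parallel gripper is mounted at the origin on a cart in front of the work surface, level with it; the furniture and walls round the work are solid. World frame = base frame: x ahead of the robot, y to its left, z up, the work surface at z = 0. Lengths are in mm, angles in rad, forces in N, time in s.
With the tool pointing down it reaches from about 350 to 975 mm from the base axis. Payload 7.1 kg.
Tool frame: the origin (TCP) lies midway between the tips of the shut fingers; the grasp point (between the pads) lies ctrl.grip_point_offset behind it (ctrl.grip_point_offset is the distance from the TCP to the grasp point, in mm); z points along the fingers, y is the line along which they close (so a half turn about z gives the same grasp; the last joint's range is limited). The gripper opens to 88 mm and grips with 3 to 60 N. Pads are 20 mm wide; open, the fingers measure 115 mm over their backs; the gripper's body (75 mm by 178 mm) begins 61 mm behind the grasp point.
Start: joints at [-1.333, 0.423, 1.63, -0, 1.089, -0.019], TCP at [158.761, -604.483, 222.675] pointing down, gripper open.
Joint ranges: [-3, 3], [-0.9, 2.11], [0.09, 2.58], [-1.31, 4.45], [0.11, 2.69], [-2.54, 2.54]. Speed limits (rad/s): [2.39, 2.39, 3.01, 3.14, 3.14, 3.14].

### API

Orientations are given as a rotation vector (axis times angle).
In Python, from workcell import ctrl, get_image, close_job, finder gives the robot as it stands.
- The arm moves only by the tool servo_tool, never from a script. Its argument "deltas" is a list of rows, each a list of 2 entries, a list of its own where there are three numbers: the shift along the tool's x, y, z in mm, then the turn, a rotation vector about the tool's x, y, z in rad. A call has 1 to 5 rows; each row is the pose to reach, as a shift and turn from the pose commanded when the call began, along the tool's axes at that moment; what a row does not reach only later rows make up. A row lasts 1/12 s, in which the tool goes at most 41.7 mm and 7.16 degrees, less where a joint would pass 70% of its speed; a pose out of reach is approached as far as the arm can. A call with a gripper value outside its range is refused whole. "grip" is the closure, from -1 (fully open) to 1 (shut), so that 0 is half open, set as the call begins (left out, the last holds). The fingers move at their own pace and stop on an object; the grip force is fixed at half the most. Time passes only in rows, so rows that repeat a pose let the fingers close. It gives the time, the measured TCP pose, the force, the opening and the grip force at its end, in the units of the state.
- ctrl.get_obs(): the state, without advancing time (a new reading comes with each control period).
- get_image(name): name is "scene" or "top"; returns a dict with "frame" (480x640x3 uint8, blue, green, red), "depth" (480x640 float32, mm along the optical axis (not along the pixel's ray), 0 where there is no reading), "K" (3x3 intrinsics, pixels), "dist" ([k1, k2, p1, p2, k3] as OpenCV has them; the pictures are not rectified), "pose" (4x4, takes a point from camera to world coordinates). Camera axes: x right, y down, z forward; pixel columns grow to the right and rows downward; lengths in mm; the calibration is good to about 2 mm. A picture is of the moment at which its call begins.
- close_job(): hands the job in; it is judged then, once.
Trained networks look in a picture, given as the dict that the camera call returned (one of the last four; its "shot" number tells which), for a name from the list of things; names that differ only in an ending like _2 or _b are one class to them, and where a whole thing is asked for, a point or a joint stands for the part that bears it (a point fixed in the world has none). Each returns a list of dicts, best first, with "score" (0 to 1); they miss things now and then, are a little off and sometimes report something else, mostly with a low value. They report only what shows in the picture. A call takes as long as a camera call. They do not tell look-alikes from the thing itself.
- finder.search_frame(query, picture): "rect" ([centre column, centre row, width, height] as shares, 0 to 1, of the picture: columns of its width, rows of its height, round what is visible of it).
- finder.silhouettes(query, picture): "mask" (480x640 bool, what is visible of it) and "rect" ([centre column, centre row, width, height] as shares, 0 to 1, of the picture: columns of its width, rows of its height, round what is visible of it).
The state is a dict: "t": time; "qpos": joint angles; "qvel": joint speeds; "joint_torque": joint torques, N m; "ee_pos": TCP position; "orientation": TCP orientation; "ft_force": force on the tool from outside, world axes, zero at the start; "moment": the same for the moment, N m; "width": finger opening in mm; "grasp_force": force on a finger pad.
Only numpy, scipy, OpenCV 4.12 (cv2) and the standard library are available. Lean on these libraries where they do the work, as an engineer would, in place of code of your own. Each camera call takes 0.05 s, during which the arm holds its last target. There are 200 camera calls.

### The job

Set the sausage link gauge on the table: press its sprung lock lever down until it catches and stays down by itself, which frees the sliding stop. Then take the stop by its upright grip and slide it along the rail until its ball clicks into the notch of the index clamp. Finish while still holding the grip with the stop in the notch; nothing is let go at the end, and the tins, the cup and the cork near by stay where they are.

Things in the scene. Friction and masses are not known exactly. Their poses are not given: they have to be found in the camera images.
- gauge: link gauge, fixed: pale wood board 410x124x10 mm, trough on its +x side. Origin on the table under the rail's middle line; z up, rail along y, +y to the lever end. Board spans y -155..255, x -31..93 mm; steel rail top z 24. Standing on it: plunger post 20x20 mm at x 25, y 195, top z 54; lever cheeks y 155, top z 55; zero plate y 118, x 33..87, top z 46
- paddle (a point): middle of the upper face of the black press paddle (32x26x7 mm) at the +y end of the lock lever; starts at gauge x 0, y 239, z 63 mm. It goes down with the lever, 23 mm to the catch, 27 mm to the end of travel
- lock_lever (a joint): lever angle, rad: 0 = up (start; its hook blocks the stop), grows as the paddle is pressed down. A sprung ball catches it: pressed to 0.25 or more and let go it stays, resting at about 0.26; let go before about 0.2 it springs back up. End of travel 0.32. Pressing it past the catch takes about 6 N at the paddle
- notch (a point): V notch of the fixed index clamp, on the rail's middle line, z 16 mm, turned as the gauge; 10 mm wide, ramps to 20 mm either side along y. The clamp shows as a black block with thumb screw and steel pointer on the rail's -x side, in line with the notch, 20 to 100 mm from the gauge's origin towards -y. Ball seated = point grip right above the notch
- tin_cup: grey tin cup, 68 x 88 x 62 mm, loose, origin under it; leave alone
- cork: cork, 31 x 30 x 28 mm, loose, origin under it; leave alone
- tin_powder: round tin with a pale lid, 64 mm across, 105 mm high, loose, origin under it; leave alone
- tin_spice: smaller round tin with a pale lid, 49 mm across, 72 mm high, loose, origin under it; leave alone
- stop_slide: the sliding stop: black body 52x40 mm, top z 44, turned as the gauge, with an upright black flat-sided grip on it: 26 (gauge x) x 18 (along the rail) mm, z 44 to 90. Origin at table level under grip and sprung ball. Parked (start) at gauge x 0, y 60 mm; slides 180 mm towards gauge -y. Free travel takes 1 to 2 N, the notch's ramps 2 to 4 N, leaving the notch about 10 N
- grip (a point): middle of the stop's grip, z 72 mm, right above the stop's origin: the height to pinch it
There are look-alikes about, which are no part of the job. Of the things shaped like the part that bears notch, the bare steel one is meant.

How it is judged:
By the outcome, as a careful person would: the job done as asked, in the order asked, and still so for the second after the job is handed in, while the arm keeps its last pose, push and grip.
It also fails if it takes over 42 s, if anything falls off the work surface, if the arm or the gripper's body presses on something with over 40 N, if the wrist force passes 120 N, or if a joint passes its speed limit or range.

## Working session

There is one attempt and no reset: what is moved stays moved. The work goes in short steps, Python scripts to look and compute and a tool call to move; the robot and the scene stay as the last step left them, time stands still between calls to the robot, and variables do not carry over. Pictures are saved under pics/ and viewed, at most 10 in all, crops included, and the job is handed in when it is done.

Besides the shell and the picture viewer there is one more tool, called after "Request:" in YAML: its name, and indented under it one key for each argument. servo_tool: Moves the arm, as the interface text tells. Its arguments: {"type":"object","properties":{"deltas":{"type":"array","items":{"type":"array"}},"grip":{"type":"number"}},"required":["deltas"]}

```bash
mkdir -p pics; ls; cat > h.py <<'E'
import numpy as np, cv2
from workcell import ctrl, get_image, close_job, finder
def px2w(im,u,v,z=None):
    K=np.array(im["K"]);d=np.array(im["dist"]);T=np.array(im["pose"])
    p=cv2.undistortPoints(np.array([[[u,v]]],float),K,d)[0,0]
    r=T[:3,:3]@np.array([p[0],p[1],1.]);o=T[:3,3]
    if z is None: s=im["depth"][int(round(v)),int(round(u))]
    else: s=(z-o[2])/r[2]
    return o+s*r
def w2px(im,P):
    T=np.linalg.inv(np.array(im["pose"]));P=np.atleast_2d(P)
    c=(T[:3,:3]@P.T).T+T[:3,3]
    return cv2.projectPoints(c.reshape(-1,1,3),np.zeros(3),np.zeros(3),np.array(im["K"]),np.array(im["dist"]))[0][:,0]
E
python3 - <<'E'
from h import *
o=ctrl.get_obs();print(o["t"],o["ee_pos"],o["orientation"],o["width"],ctrl.grip_point_offset)
for n in ["top","scene"]:
    im=get_image(n);cv2.imwrite(f"pics/{n}1.png",im["frame"]);print(n,np.round(im["pose"],3).tolist())
    for q in ["gauge","paddle","lock_lever","notch","stop_slide","grip","tin_cup","cork","tin_powder","tin_spice"]:
        try:
            for r in finder.search_frame(q,im)[:4]:
                x=np.array(r["rect"])*[640,480,640,480];print(q,round(r["score"],2),x.round(0),px2w(im,x[0],x[1]).round(0))
        except Exception as e: print(q,e)
E
```

```text
pics
0.0 [ 158.63618933 -603.98450049  221.92110207] [-3.11426988e+00 -4.02077884e-01  3.03506315e-04] 87.59565918188287 18.700000000000003
top [[-0.018, -0.992, 0.126, 381.331], [-1.0, 0.019, 0.007, 108.312], [-0.009, -0.126, -0.992, 1186.598], [0.0, 0.0, 0.0, 1.0]]
gauge 0.72 [312. 241. 200.  65.] [529. 118.  22.]
paddle 0.7 [248. 252.  72.  14.] [505. 248.  55.]
lock_lever 0.58 [249. 251.  72.  17.] [ 381.  108. 1187.]
notch 0.7 [441. 304.  17.  26.] [ 394. -147.   13.]
notch 0.59 [375. 269.  16.  28.] [467. -11.  25.]
stop_slide 0.83 [301. 242.  34.  54.] [523. 140.  44.]
grip 0.92 [297. 242.  40.  51.] [527. 150.  12.]
tin_cup 0.59 [154. 269.  33.  38.] [477. 455.   3.]
cork 0.76 [476. 244.  15.  11.] [ 515. -222.   30.]
tin_powder 0.76 [155. 196.  41.  37.] [615. 427. 100.]
tin_spice 0.67 [428. 177.  29.  32.] [ 649. -120.   73.]
scene [[-0.549, -0.321, 0.772, -385.654], [-0.836, 0.227, -0.5, 688.702], [-0.015, -0.92, -0.392, 534.59], [0.0, 0.0, 0.0, 1.0]]
gauge 0.94 [309. 275. 185.  69.] [507. 133.   9.]
gauge 0.67 [364. 218.  16.  28.] [ 637. -118.   45.]
paddle 0.64 [263. 273.  71.  14.] [495. 250.  50.]
lock_lever 0.84 [262. 274.  69.   9.] [497. 251.  48.]
notch 0.75 [435. 262.  27.  11.] [ 397. -138.    7.]
stop_slide 0.6 [308. 262.  44.  38.] [503. 138.  43.]
grip 0.56 [309. 258.  38.  34.] [500. 138.  52.]
tin_powder 0.98 [152. 274.  39.  59.] [592. 448.  65.]
tin_spice 0.73 [365. 218.  18.  28.] [ 630. -118.   48.]
```

```bash
python3 - <<'E'
import cv2
a=cv2.imread("pics/top1.png")[180:330,200:500];cv2.imwrite("pics/top1c.png",cv2.resize(a,None,fx=2.66,fy=2.66,interpolation=cv2.INTER_CUBIC))
a=cv2.imread("pics/scene1.png")[180:360,180:480];cv2.imwrite("pics/scene1c.png",cv2.resize(a,None,fx=2.66,fy=2.66,interpolation=cv2.INTER_CUBIC))
E
```

```text
(no output)
```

View pics/top1c.png

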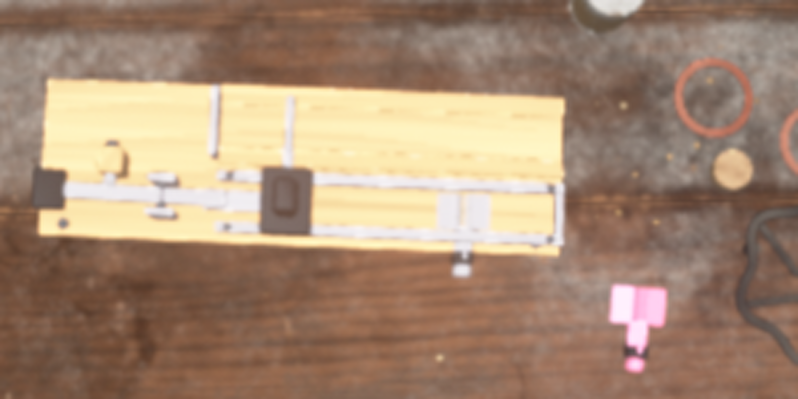

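View pics/scene1c.png

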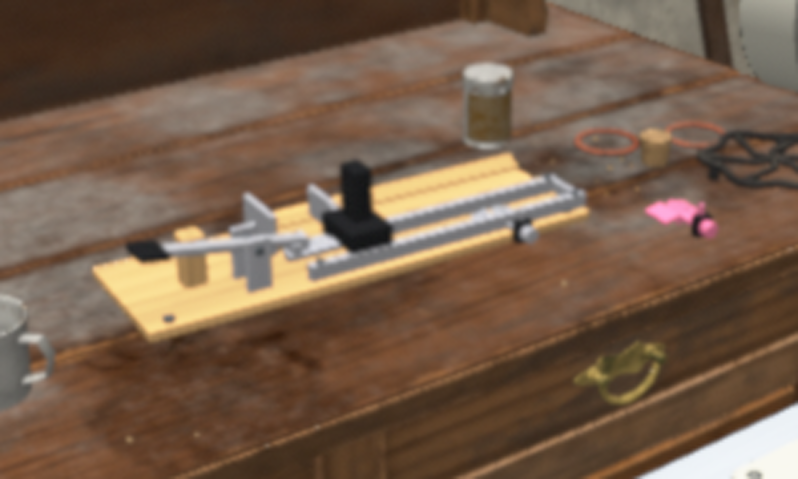

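The top crop shows the board with corners at (47,79), (564,98), (558,255) and (38,235). The paddle is at (48,188), the stop at (286,200), and the steel clamp at (464,213) with its pointer at (462,258). The pink look-alike at (638,315) is off the gauge.

```bash
cat >> h.py <<'E'
def gfit(im,g,p):
    from scipy.optimize import least_squares
    g=np.array(g,float);p=np.array(p,float)
    def W(q):
        c,s=np.cos(q[2]),np.sin(q[2])
        return np.c_[q[0]+c*g[:,0]-s*g[:,1],q[1]+s*g[:,0]+c*g[:,1],g[:,2]]
    r=least_squares(lambda q:(w2px(im,W(q))-p).ravel(),[525,80,0.],loss="soft_l1")
    return r.x,r.fun.reshape(-1,2)
def g2w(q,p):
    c,s=np.cos(q[2]),np.sin(q[2]);return np.array([q[0]+c*p[0]-s*p[1],q[1]+s*p[0]+c*p[1],p[2]])
def w2g(q,p):
    c,s=np.cos(q[2]),np.sin(q[2]);d=np.array(p[:2])-q[:2];return np.array([c*d[0]+s*d[1],-s*d[0]+c*d[1],p[2]])
E
python3 - <<'E'
from h import *
im=get_image("top")
U=lambda x,y:[(x+.5)/2.66-.5+200,(y+.5)/2.66-.5+180]
g=[[93,255,10],[93,-155,10],[-31,-155,10],[-31,255,10],[26,60,44],[0,239,63]]
p=[U(47,79),U(564,98),U(558,255),U(38,235),U(288,168),U(48,188)]
q,res=gfit(im,g,p);print(q.round(4).tolist(),res.round(1).tolist())
for n,pt in [("paddle",(0,239,63)),("grip",(0,60,72))]: print(n,g2w(q,pt).round(1))
for z,u in [(24,(464,213)),(24,(465,213)),(20,(462,258)),(20,(462,270))]: print(w2g(q,px2w(im,*U(*u),z)).round(1))
s=get_image("scene")
for m in ["paddle","grip","notch"]:
  for I in (im,s):
    for r in finder.silhouettes(m,I)[:2]:
        k=np.argwhere(r["mask"]&(I["depth"]>0)&(I["depth"]<3000)); P=np.array([px2w(I,b,a) for a,b in k])
        print(m,round(r["score"],2),len(P), [w2g(q,x).round(0).tolist() for x in (np.median(P,0),P.min(0),P.max(0))] if len(P) else "")
# depth points near tall grip / paddle in both cameras
for n,I in (("top",im),("scene",s)):
    v,u=np.nonzero((I["depth"]>0)&(I["depth"]<3000));P=np.array([px2w(I,b,a) for a,b in zip(v,u)]);G=np.array([w2g(q,x) for x in P])
    for nm,b in (("grip",(-40,40,20,100,80,98)),("paddle",(-30,30,215,265,52,75)),("tall",(-31,93,-155,30,35,90))):
        M=(G[:,0]>b[0])&(G[:,0]<b[1])&(G[:,1]>b[2])&(G[:,1]<b[3])&(G[:,2]>b[4])&(G[:,2]<b[5])
        if M.sum(): print(n,nm,M.sum(),G[M].mean(0).round(1),G[M].min(0).round(1),G[M].max(0).round(1))
E
```

```text
[493.5452, 68.0498, -0.0582] [[0.1, 0.0], [-0.4, 0.3], [0.7, 0.0], [-0.2, -0.2], [-0.2, -0.4], [0.1, 0.3]]
paddle [507.5 306.6  63. ]
grip [497.  127.9  72. ]
[ -2.2 -77.5  24. ]
[ -2.1 -78.3  24. ]
[-36.8 -77.3  20. ]
[-46.1 -77.6  20. ]
paddle 0.85 515 [[-1.0, 201.0, 56.0], [-6.0, 109.0, 9.0], [15.0, 253.0, 70.0]]
paddle 0.21 1255 [[102.0, 370.0, 102.0], [77.0, 346.0, -5.0], [162.0, 447.0, 111.0]]
paddle 0.85 348 [[-5.0, 203.0, 54.0], [-12.0, 108.0, -2.0], [146.0, 260.0, 67.0]]
grip 0.77 680 [[2.0, 62.0, 43.0], [-25.0, 40.0, 16.0], [78.0, 125.0, 94.0]]
grip 0.81 747 [[-9.0, 66.0, 42.0], [-28.0, -13.0, 1.0], [130.0, 132.0, 91.0]]
grip 0.44 5923 [[2.0, 77.0, 13.0], [-36.0, -174.0, -3.0], [130.0, 265.0, 91.0]]
notch 0.79 413 [[-77.0, -215.0, 11.0], [-118.0, -242.0, -6.0], [-55.0, -196.0, 29.0]]
notch 0.66 324 [[-2.0, -75.0, 13.0], [-46.0, -100.0, 5.0], [17.0, -56.0, 36.0]]
notch 0.79 199 [[-84.0, -212.0, 11.0], [-120.0, -262.0, -1.0], [-54.0, -195.0, 29.0]]
notch 0.68 77 [[-41.0, -75.0, 15.0], [-53.0, -89.0, 5.0], [9.0, -65.0, 27.0]]
top grip 127 [ 0.4 61.  88.6] [-12.   51.7  80.2] [14.1 69.8 94.1]
top paddle 242 [  0.6 235.8  61.7] [-14.9 215.1  52.6] [ 16.6 252.7  69.8]
scene grip 78 [-6.6 61.8 85.9] [-17.1  50.1  80. ] [12.7 69.3 91.5]
scene paddle 133 [ -4.7 236.5  62.4] [-19.  215.6  53. ] [ 16.7 251.5  67.1]
```

Request:
servo_tool:
  deltas:
    - [[20,-11,1],[0,0,0]]
    - [[53,-29,4],[0,0,0]]
    - [[89,-48,6],[0,0,0]]
    - [[126,-68,8],[0,0,0]]
    - [[163,-88,11],[0,0,0]]
  grip: 1

```text
t: 1.92
ee_pos: [294.3, -477.5, 211.9]
orientation: [3.115, 0.401, 0.001]
ft_force: [0.2, -0.6, -1.1]
width: 57.9
grasp_force: 0.0
```

Request:
servo_tool:
  deltas:
    - [[33,-18,2],[0,0,0]]
    - [[66,-36,4],[0,0,0]]
    - [[99,-54,6],[0,0,0]]
    - [[131,-71,8],[0,0,0]]
    - [[163,-88,11],[0,0,0]]

```text
t: 2.33
ee_pos: [430.0, -350.8, 201.0]
orientation: [3.115, 0.402, 0.001]
ft_force: [0.2, -1.2, -0.3]
width: 24.5
grasp_force: 0.0
```

Request:
servo_tool:
  deltas:
    - [[15,-39,0],[0,0,0]]
    - [[30,-78,0],[0,0,0]]
    - [[45,-116,0],[0,0,0]]
    - [[60,-155,0],[0,0,0]]
    - [[75,-194,0],[0,0,0]]

```text
t: 2.75
ee_pos: [451.9, -143.8, 200.9]
orientation: [3.116, 0.402, 0.001]
ft_force: [0.4, 0.3, -1.0]
width: 0.3
grasp_force: 0.0
```

Request:
servo_tool:
  deltas:
    - [[15,-39,0],[0,0,0]]
    - [[30,-78,0],[0,0,0]]
    - [[45,-116,0],[0,0,0]]
    - [[60,-155,0],[0,0,0]]
    - [[75,-194,0],[0,0,0]]

```text
t: 3.17
ee_pos: [475.2, 62.9, 201.1]
orientation: [3.116, 0.402, 0.001]
ft_force: [0.1, -0.3, 0.5]
width: 0.5
grasp_force: 0.0
```

Request:
servo_tool:
  deltas:
    - [[15,-39,0],[0,0,0]]
    - [[30,-78,0],[0,0,0]]
    - [[45,-116,0],[0,0,0]]
    - [[60,-155,0],[0,0,0]]
    - [[75,-194,0],[0,0,0]]

```text
t: 3.58
ee_pos: [498.3, 269.5, 201.0]
orientation: [-3.116, -0.403, -0.001]
ft_force: [1.1, -0.3, -1.3]
width: 0.6
grasp_force: 0.0
```

Request:
servo_tool:
  deltas:
    - [[0,0,0],[0,0,-0.12]]
    - [[0,0,0],[0,0,-0.24]]
    - [[0,0,0],[0,0,-0.37]]
    - [[0,0,0],[0,0,-0.5]]
    - [[0,0,0],[0,0,-0.625]]

```text
t: 4.0
ee_pos: [498.3, 267.5, 200.7]
orientation: [2.843, 1.336, -0.0]
ft_force: [-0.1, -0.4, 0.3]
width: 0.2
grasp_force: 0.0
```

Request:
servo_tool:
  deltas:
    - [[0,0,0],[0,0,-0.125]]
    - [[0,0,0],[0,0,-0.25]]
    - [[0,0,0],[0,0,-0.37]]
    - [[0,0,0],[0,0,-0.5]]
    - [[0,0,0],[0,0,-0.625]]

```text
t: 4.42
ee_pos: [498.5, 267.3, 200.8]
orientation: [2.301, 2.139, 0.0]
ft_force: [-0.8, -0.4, 0.4]
width: 0.3
grasp_force: 0.0
```

```bash
cat >> h.py <<'E'
from scipy.spatial.transform import Rotation as Ro
Q=np.array([493.5,68.05,-0.0582])
def d2(gp,yaw=1.5126):
    "tool deltas to a gauge point for the TCP"
    o=ctrl.get_obs();R=Ro.from_rotvec(o["orientation"]);t=g2w(Q,gp)
    G=Ro.from_euler("z",yaw)*Ro.from_euler("x",np.pi)
    print("t",round(o["t"],2),"tcp",o["ee_pos"].round(1),"g",w2g(Q,o["ee_pos"]).round(1),"F",o["ft_force"].round(1),"w",round(o["width"],1),"gf",np.round(o["grasp_force"],1),
     "shift",R.inv().apply(t-o["ee_pos"]).round(1),"turn",(R.inv()*G).as_rotvec().round(3))
E
python3 -c "
from h import *
d2((0,240,75))"
```

```text
t 4.42 tcp [498.5 267.3 200.8] g [ -6.6 199.2 200.8] F [-0.8 -0.4  0.4] w 0.3 gf 0.0 shift [ 40.9   6.  125.8] turn [ 0.    -0.    -0.015]
```

Request:
servo_tool:
  deltas:
    - [[8,1,25],[0,0,-0.003]]
    - [[18,3,60],[0,0,-0.006]]
    - [[29,4,90],[0,0,-0.01]]
    - [[38,6,118],[0,0,-0.015]]
    - [[41,6,126],[0,0,-0.015]]

```text
t: 4.83
ee_pos: [505.9, 307.4, 70.9]
orientation: [-2.29, -2.149, 0.008]
ft_force: [-0.6, -0.7, 0.1]
width: 0.3
grasp_force: 0.0
```

Request:
servo_tool:
  deltas:
    - [[0,0,4],[0,0,0]]
    - [[0,0,8],[0,0,0]]
    - [[0,0,12],[0,0,0]]
    - [[0,0,16],[0,0,0]]
    - [[0,0,18],[0,0,0]]

```text
t: 5.25
ee_pos: [508.6, 308.1, 57.9]
orientation: [2.292, 2.148, 0.004]
ft_force: [-1.2, 2.2, 4.8]
width: 0.7
grasp_force: 2.5
```

Request:
servo_tool:
  deltas:
    - [[0,0,4],[0,0,0]]
    - [[0,0,8],[0,0,0]]
    - [[0,0,12],[0,0,0]]
    - [[0,0,15],[0,0,0]]
    - [[0,0,17],[0,0,0]]

```text
t: 5.67
ee_pos: [507.9, 307.6, 39.5]
orientation: [2.291, 2.149, 0.001]
ft_force: [2.0, -0.0, 2.3]
width: 0.6
grasp_force: 1.3
```

```bash
python3 -c "
from h import *
d2((0,240,38))"
```

```text
t 5.67 tcp [507.9 307.6  39.5] g [  0.5 240.   39.5] F [ 2.  -0.   2.3] w 0.6 gf 1.3 shift [ 0.  -0.5  1.5] turn [ 0.001 -0.    -0.006]
```

Request:
servo_tool:
  deltas:
    - [[0,0,1],[0,0,0]]
    - [[0,0,2],[0,0,0]]
    - [[0,0,2.5],[0,0,0]]
    - [[0,0,2.5],[0,0,0]]

```text
t: 6.0
ee_pos: [507.9, 307.5, 37.5]
orientation: [2.291, 2.149, 0.0]
ft_force: [1.7, -0.8, 4.9]
width: 0.3
grasp_force: 2.5
```

Request:
servo_tool:
  deltas:
    - [[0,0,-5],[0,0,0]]
    - [[0,0,-20],[0,0,0]]
    - [[0,0,-45],[0,0,0]]
    - [[0,0,-80],[0,0,0]]
    - [[0,0,-100],[0,0,0]]

```text
t: 6.42
ee_pos: [507.6, 307.7, 139.6]
orientation: [-2.291, -2.149, -0.001]
ft_force: [-0.1, 1.0, 0.5]
width: 0.4
grasp_force: 0.0
```

Request:
servo_tool:
  deltas:
    - [[-30,0,0],[0,0,0]]
    - [[-70,0,0],[0,0,0]]
    - [[-110,0,0],[0,0,0]]
    - [[-150,0,0],[0,0,0]]
    - [[-179,0,0],[0,0,0]]
  grip: 0.3

```text
t: 6.83
ee_pos: [494.3, 126.5, 137.0]
orientation: [-2.291, -2.148, 0.003]
ft_force: [1.2, -0.7, 0.2]
width: 29.5
grasp_force: 0.0
```

```bash
python3 - <<'E'
from h import *
d2((0,60,53.3))
s=get_image("scene");a=s["frame"][180:360,180:480]
cv2.imwrite("pics/s2.png",cv2.resize(a,None,fx=2.66,fy=2.66,interpolation=cv2.INTER_CUBIC))
q=Q
v,u=np.nonzero((s["depth"]>0)&(s["depth"]<3000));G=np.array([w2g(q,px2w(s,b,a)) for a,b in zip(v,u)])
M=(abs(G[:,0])<18)&(G[:,1]>226)&(G[:,1]<252)&(G[:,2]>20)&(G[:,2]<75)
print(M.sum(),np.percentile(G[M][:,2],[5,50,95]).round(1))
E
```

```text
t 6.83 tcp [494.3 126.5 137. ] g [ -2.6  58.4 137. ] F [ 1.2 -0.7  0.2] w 29.5 gf 0.0 shift [ 1.7  2.8 83.7] turn [-0.002  0.001 -0.006]
123 [36.9 41.1 43.3]
```

View pics/s2.png

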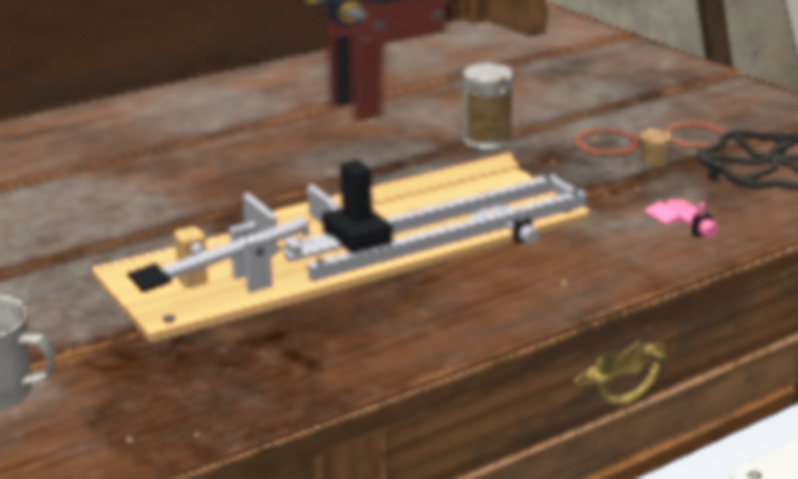

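The lever is latched: the paddle is low at crop (150,277) and its face reads about z 41. The hook is raised clear of the stop.

Request:
servo_tool:
  deltas:
    - [[1,2,0],[0,0,-0.005]]
    - [[1.5,2.8,5],[0,0,-0.005]]
    - [[1.5,2.8,12],[0,0,-0.005]]
    - [[1.5,2.8,20],[0,0,-0.005]]
    - [[1.5,2.8,30],[0,0,-0.005]]
  grip: -0.7

```text
t: 7.3
ee_pos: [499.0, 131.4, 106.3]
orientation: [-2.284, -2.157, -0.0]
ft_force: [0.1, -0.4, 0.3]
width: 60.6
grasp_force: 0.0
```

Request:
servo_tool:
  deltas:
    - [[0,0,12],[0,0,0]]
    - [[0,0,25],[0,0,0]]
    - [[0,0,38],[0,0,0]]
    - [[0,0,48],[0,0,0]]
    - [[0,0,53],[0,0,0]]

```text
t: 7.72
ee_pos: [497.9, 130.7, 52.1]
orientation: [-2.284, -2.155, 0.004]
ft_force: [0.4, -0.6, -0.4]
width: 74.8
grasp_force: 0.0
```

```bash
python3 - <<'E'
from h import *
d2((0,60,53.3))
E
```

```text
t 7.72 tcp [497.9 130.7  52.1] g [ 0.7 62.8 52.1] F [ 0.4 -0.6 -0.4] w 74.8 gf 0.0 shift [-2.8 -0.7 -1.2] turn [-0.003  0.001  0.   ]
```

Request:
servo_tool:
  deltas:
    - [[-1.5,-0.7,-1.5],[0,0,0]]
    - [[-2.5,-0.7,-1.5],[0,0,0]]
    - [[-2.5,-0.7,-1.5],[0,0,0]]

```text
t: 7.97
ee_pos: [498.5, 127.9, 56.2]
orientation: [2.286, 2.155, 0.001]
ft_force: [0.1, 0.2, 0.2]
width: 74.9
grasp_force: 0.0
```

Request:
servo_tool:
  deltas:
    - [[0,0,0],[0,0,0]]
    - [[0,0,0],[0,0,0]]
    - [[0,0,0],[0,0,0]]
    - [[0,0,0],[0,0,0]]
    - [[0,0,0],[0,0,0]]
  grip: 1

```text
t: 8.38
ee_pos: [498.4, 127.9, 56.0]
orientation: [2.286, 2.155, 0.001]
ft_force: [-0.1, 0.2, 0.0]
width: 45.0
grasp_force: 0.0
```

Request:
servo_tool:
  deltas:
    - [[0,0,0],[0,0,0]]
    - [[0,0,0],[0,0,0]]
    - [[0,0,0],[0,0,0]]
    - [[0,0,0],[0,0,0]]
    - [[0,0,0],[0,0,0]]

```text
t: 8.8
ee_pos: [497.5, 127.8, 55.7]
orientation: [-2.286, -2.154, 0.002]
ft_force: [-2.9, 0.4, 4.0]
width: 26.0
grasp_force: 30.0
```

```bash
python3 - <<'E'
from h import *
d2((0,-77.5,53.3))
E
```

```text
t 8.8 tcp [497.5 127.8  55.7] g [ 0.5 59.9 55.7] F [-2.9  0.4  4. ] w 26.0 gf 30.0 shift [-137.4   -0.4    2.5] turn [-0.001  0.    -0.001]
```

Request:
servo_tool:
  deltas:
    - [[-4,0,0],[0,0,0]]
    - [[-12,0,0],[0,0,0]]
    - [[-22,0,0],[0,0,0]]
    - [[-32,0,0],[0,0,0]]
    - [[-42,0,0],[0,0,0]]

```text
t: 9.22
ee_pos: [495.0, 85.4, 55.7]
orientation: [-2.285, -2.154, 0.001]
ft_force: [-4.7, 2.0, 4.0]
width: 25.8
grasp_force: 30.0
```

Request:
servo_tool:
  deltas:
    - [[-12,0,0],[0,0,0]]
    - [[-24,0,0],[0,0,0]]
    - [[-36,0,0],[0,0,0]]
    - [[-46,0,0],[0,0,0]]
    - [[-50,0,0],[0,0,0]]

```text
t: 9.63
ee_pos: [491.9, 34.7, 55.7]
orientation: [-2.286, -2.153, 0.002]
ft_force: [-5.5, 1.4, 4.3]
width: 25.9
grasp_force: 30.0
```

```bash
python3 - <<'E'
from h import *
d2((0,-77.5,53.3))
E
```

```text
t 9.63 tcp [491.9  34.7  55.7] g [  0.4 -33.4  55.7] F [-5.5  1.4  4.3] w 25.9 gf 30.0 shift [-44.1  -0.3   2.4] turn [-0.001  0.    -0.002]
```

Request:
servo_tool:
  deltas:
    - [[-8,0,0],[0,0,0]]
    - [[-18,0,0],[0,0,0]]
    - [[-28,0,0],[0,0,0]]
    - [[-33,0,0],[0,0,0]]
    - [[-33,0,0],[0,0,0]]

```text
t: 10.05
ee_pos: [490.0, 1.9, 55.7]
orientation: [-2.286, -2.154, 0.002]
ft_force: [-5.7, -1.1, 5.0]
width: 25.6
grasp_force: 30.0
```

Request:
servo_tool:
  deltas:
    - [[-2,0,0],[0,0,0]]
    - [[-3,0,0],[0,0,0]]
    - [[-3,0,0],[0,0,0]]

```text
t: 10.3
ee_pos: [489.9, -0.3, 55.7]
orientation: [-2.286, -2.154, 0.001]
ft_force: [-4.8, 1.7, 5.1]
width: 25.8
grasp_force: 30.0
```

Request:
servo_tool:
  deltas:
    - [[-2,0,0],[0,0,0]]
    - [[-3,0,0],[0,0,0]]
    - [[-3,0,0],[0,0,0]]

```text
t: 10.55
ee_pos: [489.7, -3.2, 55.7]
orientation: [-2.285, -2.154, 0.002]
ft_force: [-5.4, 1.0, 5.9]
width: 25.8
grasp_force: 30.0
```

Request:
servo_tool:
  deltas:
    - [[-1,0,0],[0,0,0]]
    - [[-2,0,0],[0,0,0]]
    - [[-2,0,0],[0,0,0]]

```text
t: 10.8
ee_pos: [489.6, -5.2, 55.7]
orientation: [-2.285, -2.154, 0.002]
ft_force: [-6.4, 0.2, 5.9]
width: 26.0
grasp_force: 30.0
```

Request:
servo_tool:
  deltas:
    - [[-1,0,0],[0,0,0]]
    - [[-1.5,0,0],[0,0,0]]
    - [[-1.5,0,0],[0,0,0]]

```text
t: 11.05
ee_pos: [489.4, -6.7, 55.7]
orientation: [-2.285, -2.154, 0.002]
ft_force: [-5.5, -0.8, 5.0]
width: 26.0
grasp_force: 30.0
```

```bash
python3 - <<'E'
from h import *
d2((0,-77.5,53.3))
im=get_image("top");a=im["frame"][200:320,280:440]
cv2.imwrite("pics/t3.png",cv2.resize(a,None,fx=5,fy=5,interpolation=cv2.INTER_CUBIC))
E
```

```text
t 11.05 tcp [489.4  -6.7  55.7] g [  0.3 -74.9  55.7] F [-5.5 -0.8  5. ] w 26.0 gf 30.0 shift [-2.6 -0.3  2.4] turn [-0.001  0.    -0.001]
```

View pics/t3.png

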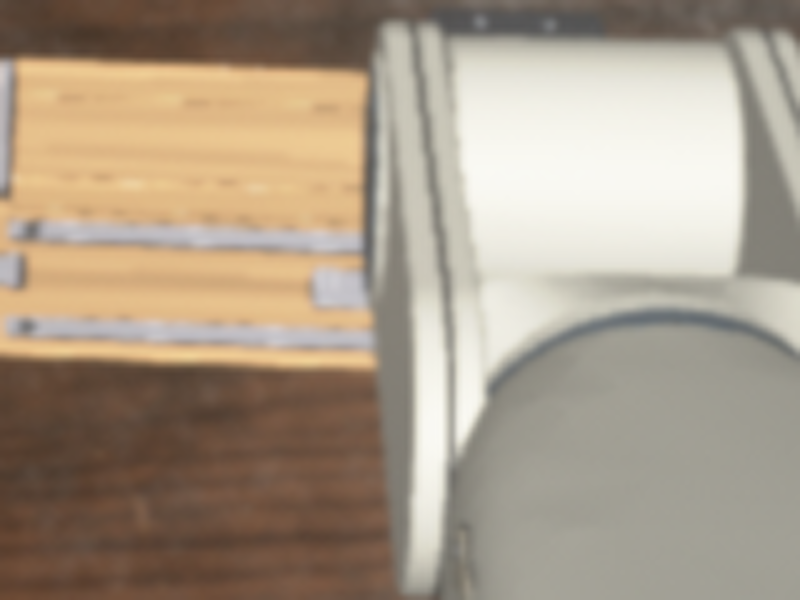

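The arm hides the notch from above (only the ramp's end shows at (315,287)), so I'll feel for the notch in 1 mm steps.

Request:
servo_tool:
  deltas:
    - [[-1,0,0],[0,0,0]]
    - [[-1,0,0],[0,0,0]]

```text
t: 11.27
ee_pos: [489.4, -8.0, 55.7]
orientation: [-2.285, -2.155, 0.002]
ft_force: [-5.3, -3.2, 5.6]
width: 26.1
grasp_force: 30.0
```

Request:
servo_tool:
  deltas:
    - [[-1,0,0],[0,0,0]]
    - [[-1,0,0],[0,0,0]]

```text
t: 11.43
ee_pos: [489.3, -9.1, 55.7]
orientation: [-2.285, -2.155, 0.002]
ft_force: [-5.4, -3.4, 5.2]
width: 26.0
grasp_force: 30.0
```

Request:
servo_tool:
  deltas:
    - [[-1,0,0],[0,0,0]]
    - [[-1,0,0],[0,0,0]]

```text
t: 11.6
ee_pos: [489.2, -10.1, 55.7]
orientation: [-2.285, -2.155, 0.002]
ft_force: [-5.6, -2.6, 5.2]
width: 25.6
grasp_force: 30.0
```

Request:
servo_tool:
  deltas:
    - [[-1,0,0],[0,0,0]]
    - [[-1,0,0],[0,0,0]]

```text
t: 11.77
ee_pos: [489.2, -10.5, 55.7]
orientation: [-2.286, -2.154, 0.001]
ft_force: [-4.7, 2.7, 4.7]
width: 26.0
grasp_force: 30.0
```

```bash
python3 - <<'E'
from h import *
d2((0,-77.5,53.3))
im=get_image("scene");a=im["frame"][190:290,320:480]
cv2.imwrite("pics/s4.png",cv2.resize(a,None,fx=5,fy=5,interpolation=cv2.INTER_CUBIC))
E
```

```text
t 11.77 tcp [489.2 -10.5  55.7] g [  0.3 -78.7  55.7] F [-4.7  2.7  4.7] w 26.0 gf 30.0 shift [ 1.2 -0.3  2.4] turn [-0.001 -0.    -0.001]
```

View pics/s4.png

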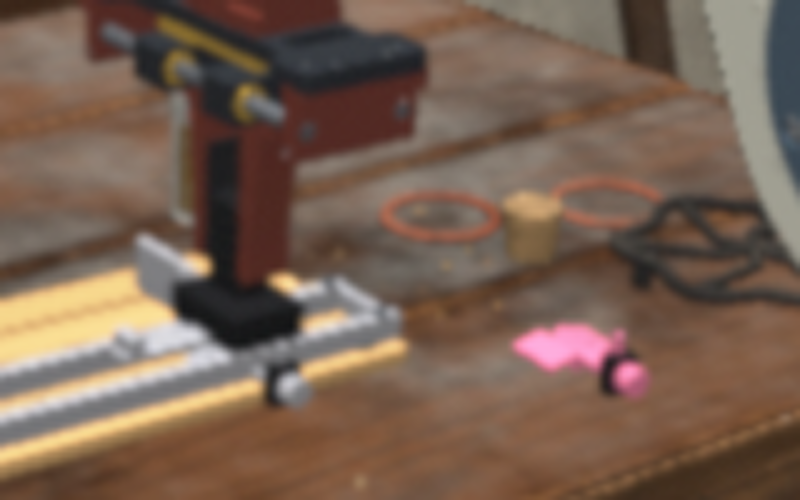

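The force pulled the stop in by 3 N and then turned to +2.7 N, so the ball has dropped into the notch near y -78.5. I'll push 0.5 mm further to check for the wall, then come back.

Request:
servo_tool:
  deltas:
    - [[-0.5,0,0],[0,0,0]]
    - [[-0.5,0,0],[0,0,0]]

```text
t: 11.98
ee_pos: [489.2, -10.7, 55.7]
orientation: [-2.285, -2.153, 0.001]
ft_force: [-4.7, 5.1, 5.5]
width: 25.8
grasp_force: 30.0
```

Request:
servo_tool:
  deltas:
    - [[0.6,0,0],[0,0,0]]
    - [[0.6,0,0],[0,0,0]]
    - [[0.6,0,0],[0,0,0]]
    - [[0.6,0,0],[0,0,0]]

```text
t: 12.32
ee_pos: [489.2, -10.5, 55.7]
orientation: [-2.285, -2.154, 0.001]
ft_force: [-5.4, 2.6, 5.6]
width: 25.8
grasp_force: 30.0
```

```bash
python3 - <<'E'
from h import *
d2((0,-78.5,55.7))
s=get_image("scene");q=Q
v,u=np.nonzero((s["depth"]>0)&(s["depth"]<3000));G=np.array([w2g(q,px2w(s,b,a)) for a,b in zip(v,u)])
M=(abs(G[:,0])<18)&(G[:,1]>226)&(G[:,1]<252)&(G[:,2]>20)&(G[:,2]<75)
print(np.percentile(G[M][:,2],[5,50,95]).round(1))
M=(abs(G[:,0])<24)&(G[:,1]<-30)&(G[:,1]>-130)&(G[:,2]>36)&(G[:,2]<46)
print(M.sum(),np.percentile(G[M],[3,50,97],axis=0).round(1))
E
```

```text
t 12.32 tcp [489.2 -10.5  55.7] g [  0.3 -78.6  55.7] F [-5.4  2.6  5.6] w 25.8 gf 30.0 shift [ 0.1 -0.3  0. ] turn [-0.001 -0.    -0.001]
[36.6 41.2 43.5]
121 [[-22.6 -95.4  36.6]
 [ -8.6 -68.   42.7]
 [ 20.2 -58.7  45.4]]
```

Request:
servo_tool:
  deltas:
    - [[0.4,0,0],[0,0,0]]
    - [[0.4,0,0],[0,0,0]]
    - [[0.4,0,0],[0,0,0]]

```text
t: 12.62
ee_pos: [489.2, -10.4, 55.7]
orientation: [-2.285, -2.154, 0.002]
ft_force: [-4.7, 0.1, 5.5]
width: 25.8
grasp_force: 30.0
```

```bash
python3 -c "
from h import *
d2((0,-78.5,55.7))
print(close_job())"
```

```text
t 12.62 tcp [489.2 -10.4  55.7] g [  0.3 -78.5  55.7] F [-4.7  0.1  5.5] w 25.8 gf 30.0 shift [ 0.  -0.3  0. ] turn [-0.001  0.    -0.001]
the job is handed in; nothing more can be done
None
```

I handed the job in at about 12.6 s: the lever is latched down, and the stop is in the steel clamp's notch (gauge y about -78.5 mm) with the gripper still holding the grip; the tins, cup and cork were never approached.

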